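Reset the swing arm of a mitre guide

TASK

Reset the angle of the picture-frame mitre guide: push the bar of its black clamp knob anticlockwise until the arm is quite free, swing the arm by its wooden grip until its pointer lines up with the steel index tab on the scale, then push the bar clockwise until the arm is clamped firmly again, without overtightening it. Never force the arm round while it is clamped, do not shift the index tab, leave the other things where they are, and let go at the end.

Things in the scene. Friction and masses are not known exactly. Their poses are not given: they have to be found in the camera images.
- jig: mitre guide, fixed: plywood board 170 x 300 x 18 mm (spans x -85..85, y -185..115 mm of this frame). Origin on the table under the swing arm's pivot axis; z up. The clamp knob's fixed axis is at x 0, y +75 mm. The scale, an aluminium arc with engraved lines, lies at the -y end, 152 to 173 mm from the pivot axis. The arm's wooden fence reaches 56 mm above the table
- swing_arm: aluminium arm 30 mm wide, top 30 mm above the table, turning about the vertical pivot axis, 0.5 rad either way from the jig's -y. Origin on that axis, 20 mm above the table; z up; grip and pointer lie along -y, the slotted sector under the clamp along +y. Loose, it drags with 0.25 N m (about 2 N at the grip) and stays where it is left; clamped firmly it resists over 2 N m
- wood_grip (a point): point on the axis of the arm's upright round wooden grip, 24 mm in diameter (30 mm at its foot), 118 mm from the pivot axis, where to hold it: 52 mm above the table, the grip's top is at 75 mm. The point turns with the arm
- pointer_tip (a point): outer tip of the thin steel pointer at the arm's end, 150 mm from the pivot axis, 23 mm above the table
- index_tab: steel index tab 16 mm wide, 10 mm high, set somewhere on the scale arc. Origin on the pivot axis, 20 mm above the table; the tab lies along -y from it, 153 to 176 mm out. The arm is on the mark when swing_arm and index_tab have the same yaw
- index_tip (a point): inner tip of the index tab, 153 mm from the pivot axis, 3 mm beyond the pointer's tip when they are lined up
- clamp_knob (a joint): turn of knob and bar, rad (-1.5 to 1.4): growing = anticlockwise from above = loosening; they do not rise. Drag of 0.65 N m (10 N across the ball while it moves, a few N less at rest) holds them where left. Past the bite the push grows by 8 to 12 N per rad: 5 N more than when free is right, under 3 N more is slack, 9 N more is overtightened. Tight at the start; 0.8 rad anticlockwise frees it
- clamp_washer: steel washer 32 mm wide under the knob, pressed on the arm's sector by it; origin on the knob's axis about 30 mm above the table. 100 N of clamping force takes 0.3 N m (4.6 N across the ball) above the drag. The sector is worn on one side, so the knob angle at which the clamp bites changes with the arm's angle, by up to 0.8 rad: the old knob angle is no guide
- eraser: block eraser 22 x 46 x 13 mm lying on the board beside the arm; bystander, origin at its underside
- sanding_block: cork sanding block 46 x 33 x 42 mm beside the knob end of the board; bystander, origin at its underside
- pastel: dark pastel stick 54 x 12 x 12 mm lying beside the scale end of the board; bystander, origin at its underside
- bar_ball (a point): centre of the black ball, 22 mm across, at the end of the clamp knob's steel bar (9 mm thick), 65 mm from the knob's vertical axis and 78 mm above the table; nothing near it but the knob's hub (34 mm across, top 86 mm high) and the wooden grip is higher than 60 mm. At the start the bar points towards the robot's side of the board

How it is judged:
On the way, in this order (a step that is already met when the one before it is completed fails the run):
1. the clamp is loosened: the washer bears on the arm with less than 3 N (contact force between clamp_washer and swing_arm below 3 N), for 0.2 s.
2. the arm is swung to within 0.03 rad of the index tab (angle between the y axis of swing_arm and the y axis of index_tab, either way round below 0.03 rad), for 0.2 s.
At the end, for the whole second after the job is handed in: the arm is at rest within 0.03 rad (4.5 mm at the pointer) of the index tab, the clamp washer bears on it with more than 60 N, and the index tab is within 4 mm of where it was set (angle between the y axis of swing_arm and the y axis of index_tab, either way round below 0.03 rad and contact force between clamp_washer and swing_arm above 60 N and angular speed of swing_arm below 0.02 rad/s and distance of index_tip from where it was at the start of the episode below 0.004 m); the robot touches nothing.
It fails at once if the clamp is overtightened (washer force above 200 N, 9 N across the ball more than when free) (contact force between clamp_washer and swing_arm above 200 N).
It fails at once if the arm is forced round (faster than 0.1 rad/s) while the clamp bears on it with more than 40 N (contact force between clamp_washer and swing_arm above 40 N and angular speed of swing_arm above 0.1 rad/s).
It fails at once if the index tab is shifted by more than 4 mm (distance of index_tip from where it was at the start of the episode above 0.004 m).
It fails at once if a bystander is moved by more than 30 mm (distance of any of eraser, sanding_block, pastel from where it was at the start of the episode above 0.03 m).
It also fails if it takes over 72 s, if anything falls off the work surface, if the arm or the gripper's body presses on something with over 40 N, if the wrist force passes 120 N, or if a joint passes its speed limit or range.

ROBOT

A 7-joint arm with a two-finger parallel gripper is mounted at the origin on the work surface; the furniture and walls round the work are solid. World frame = base frame: x ahead of the robot, y to its left, z up, the work surface at z = 0. Lengths are in m, angles in rad, forces in N, time in s.
With the tool pointing down it reaches from about 0.4 to 0.85 m from the base axis. Payload 10.4 kg.
Tool frame: the origin (TCP) lies midway between the tips of the shut fingers; the grasp point (between the pads) lies 19 mm behind it; z points along the fingers, y is the line along which they close (so a half turn about z gives the same grasp; the last joint's range is limited). The gripper opens to 87 mm and grips with 3 to 60 N. Pads are 19 mm wide; open, the fingers measure 117 mm over their backs; the gripper's body (75 mm by 190 mm) begins 51 mm behind the grasp point.
Start: joints at [1.136, 0.332, -0.065, 1.46, 0.022, 1.35, -0.088], TCP at [0.25, -0.573, 0.223] pointing down, gripper open.
Joint ranges: [-2.6, 2.6], [-0.5, 2.12], [-1.47, 1.34], [0.16, 2.42], [-1.27, 4.41], [0.06, 2.06], [-2.6, 2.6]. Speed limits (rad/s): [2.22, 2.22, 2.79, 2.79, 3.14, 3.14, 3.14].

INTERFACE

Orientations are given as a unit quaternion [x, y, z, w].
In Python, from bench import r gives the robot as it stands.
- The arm moves only by the tool move_arm, never from a script. Its argument "targets" is a list of rows, each a list of 3 entries, a list of its own where there are three numbers: the shift along the tool's x, y, z in cm, then the turn, a rotation vector about the tool's x, y, z in rad, then the opening in per cent of the stroke, from 0 (shut) to 100 (fully open). In form: [[[x, y, z], [wx, wy, wz], gripper], ...]. A call has 1 to 20 rows; each row shifts and turns the commanded pose from where the row before left it, along the tool's axes as they then stand; what a row does not reach is not made up. A row lasts 1/8 s, in which the tool goes at most 62.5 mm and 10.7 degrees, less where a joint would pass 70% of its speed; a pose out of reach is approached as far as the arm can. A call with a gripper value outside its range is refused whole. The fingers move at their own pace and stop on an object; "grip_force" is the grip in N (left out, the last holds). Time passes only in rows, so rows that do not move let the fingers close. It gives the time, the measured TCP pose, the force, the opening and the grip force at its end, in the units of the state.
- r.read_state(): the state, without advancing time (a new reading comes with each control period).
- r.camera(name): name is "scene" or "top" or "wrist"; returns a dict with "image" (384x512x3 uint8, blue, green, red), "vertical_fov" (degrees; the focal length in pixels is half the picture's height over the tangent of half this angle, whatever the lens; pixels are square), "cx", "cy" (the principal point, pixels), "cam_to_world" (4x4, takes a point from camera to world coordinates). Camera axes: x right, y down, z forward; pixel columns grow to the right and rows downward; lengths in m; the calibration is good to about 2 mm. A picture is of the moment at which its call begins. There is no depth.
- r.close_job(): hands the job in; it is judged then, once.
The state is a dict: "time": time; "joint_positions": joint angles; "joint_vel": joint speeds; "joint_torque": joint torques, N m; "ee_pos": TCP position; "eef_rot": TCP orientation; "ft_force": force on the tool from outside, world axes, zero at the start; "torque": the same for the moment, N m; "width": finger opening in m; "grip_force": force on a finger pad.
Only numpy, scipy, OpenCV 4.12 (cv2) and the standard library are available. Lean on these libraries where they do the work, as an engineer would, in place of code of your own. Each camera call takes 0.05 s, during which the arm holds its last target. There are 200 camera calls.

## Working session

There is one attempt and no reset: what is moved stays moved. The work goes in short steps, Python scripts to look and compute and a tool call to move; the robot and the scene stay as the last step left them, time stands still between calls to the robot, and variables do not carry over. Pictures are saved under pics/ and viewed, at most 10 in all, crops included, and the job is handed in when it is done.

Besides the shell and the picture viewer there is one more tool, called after ">>>" in YAML: its name, and indented under it one key for each argument. move_arm: Moves the arm, as the interface text tells. Its arguments: {"type":"object","properties":{"targets":{"type":"array"},"grip_force":{"type":"number"}},"required":["targets"]}

```bash
mkdir -p pics; cat > h.py <<'E'
from bench import r
import cv2,numpy as np
from scipy.spatial.transform import Rotation as R
def snap(n,f=None):
    c=r.camera(n)
    if f: cv2.imwrite('pics/'+f,c['image'])
    return c
def ray(c,u,v):
    f=192/np.tan(np.radians(c['vertical_fov'])/2)
    T=np.array(c['cam_to_world']);d=T[:3,:3]@[(u-c['cx'])/f,(v-c['cy'])/f,1]
    return T[:3,3],d
def onz(c,u,v,z):
    o,d=ray(c,u,v);return o+d*(z-o[2])/d[2]
def proj(c,p):
    f=192/np.tan(np.radians(c['vertical_fov'])/2)
    T=np.array(c['cam_to_world']);q=T[:3,:3].T@(np.array(p)-T[:3,3])
    return q[:2]/q[2]*f+[c['cx'],c['cy']]
E
python3 - <<'E'
from h import *
import pickle
d={}
for n in('top','scene'):
    d[n]=snap(n,n+'0.png');print(n,d[n]['vertical_fov'],np.round(d[n]['cam_to_world'],3).tolist())
pickle.dump(d,open('c0.pkl','wb'))
s=r.read_state();print(s)
E
```

```text
top 50.11879371432831 [[0.028, -0.998, 0.06, 0.435], [-1.0, -0.028, -0.001, -0.013], [0.003, -0.06, -0.998, 0.976], [0.0, 0.0, 0.0, 1.0]]
scene 47.305799392974265 [[0.414, 0.682, -0.603, 1.009], [0.91, -0.31, 0.274, -0.223], [-0.0, -0.662, -0.749, 0.702], [0.0, 0.0, 0.0, 1.0]]
{'time': 0.1, 'joint_positions': array([ 1.13641113,  0.33279808, -0.06468396,  1.4608678 ,  0.02161869,
        1.34989249, -0.08850229]), 'joint_vel': array([-0.00028567, -0.00135064, -0.00181519, -0.00191587,  0.00062235,
        0.00214311, -0.000316  ]), 'joint_torque': array([ 6.46110930e-04, -6.24551797e+01,  2.40874017e-02, -3.90722036e+01,
       -6.14901306e-02,  3.66022624e-02,  7.37413620e-05]), 'ee_pos': array([ 0.24999614, -0.57244339,  0.22183508]), 'eef_rot': array([ 9.78878071e-01,  2.04443926e-01, -1.69286431e-04, -6.11945830e-04]), 'ft_force': array([-0.69466176,  0.10498261, -0.77049683]), 'torque': array([0.00623983, 0.0112996 , 0.0335442 ]), 'grip_force': 0.0, 'width': 0.08715004025714589}
```

View pics/top0.png

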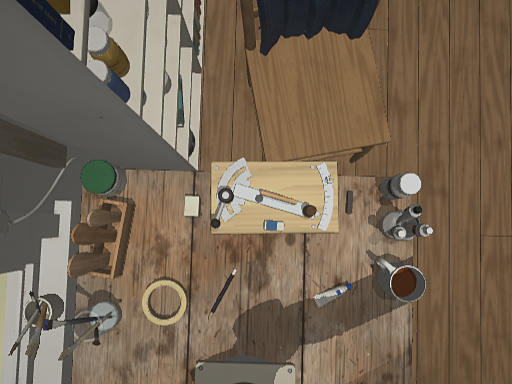

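View pics/scene0.png

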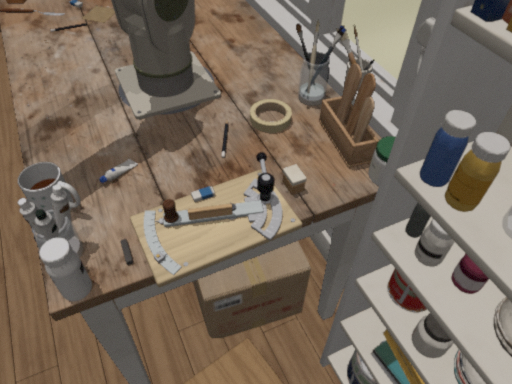

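The top view shows the board at cols 211–339, rows 162–233. The knob hub is near (226,196), the ball near (215,223), the grip near (309,211) and the tab probably near (328,180). I'll enlarge it.

```bash
python3 - <<'E'
from h import *
import pickle
d=pickle.load(open('c0.pkl','rb'));c=d['top']
im=c['image'][150:245,200:350];cv2.imwrite('pics/crop.png',cv2.resize(im,None,fx=5,fy=5,interpolation=cv2.INTER_CUBIC))
for n,u,v,z in[('hub',226,196,.086),('ball',215,223,.078),('grip',309,211,.075)]:print(n,onz(c,u,v,z).round(4))
hsv=cv2.cvtColor(c['image'],cv2.COLOR_BGR2HSV)
m=((hsv[...,0]>12)&(hsv[...,0]<28)&(hsv[...,1]>60)&(hsv[...,2]>170)).astype(np.uint8);m[:155]=0;m[240:]=0;m[:,:205]=0;m[:,345:]=0
m=cv2.morphologyEx(m,cv2.MORPH_CLOSE,np.ones((25,25)))
k=max(cv2.findContours(m,0,1)[0],key=cv2.contourArea);q=cv2.minAreaRect(k);b=cv2.boxPoints(q)
print(q);P=np.array([onz(c,u,v,.018) for u,v in b]);print(P.round(4))
E
```

```text
hub [0.4935 0.0505 0.086 ]
ball [0.4343 0.0732 0.078 ]
grip [ 0.4664 -0.1319  0.075 ]
((274.5, 197.0), (70.0, 127.0), 90.0)
[[ 0.577   0.0932  0.018 ]
 [ 0.5856 -0.2053  0.018 ]
 [ 0.4215 -0.2079  0.018 ]
 [ 0.4131  0.0875  0.018 ]]
```

View pics/crop.png

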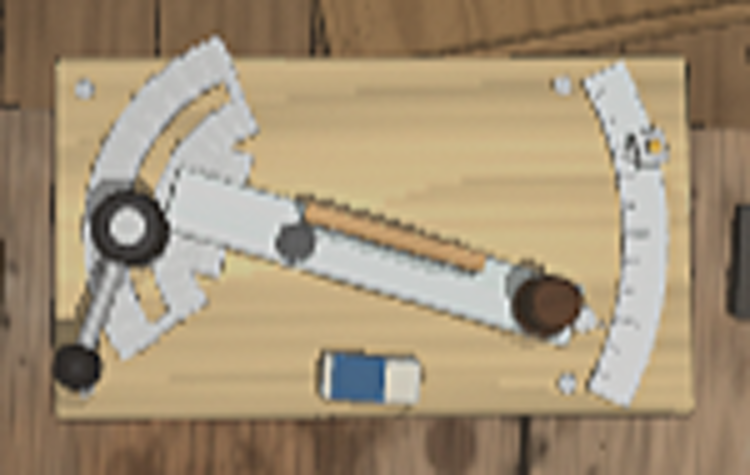

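The tab is near pixel (330,179), and the eraser sits at the robot side of the arm. I'll raise the tool, turn it so its y axis lies along the ball's tangent, and travel over the jig.

>>> move_arm:
  targets:
    - [[0,0,-2.5],[0,0,0.154],100]
    - [[0,0,-2.5],[0,0,0.154],100]
    - [[0,0,-2.5],[0,0,0.154],100]
    - [[0,0,-2.5],[0,0,0.154],100]
    - [[0,0,0],[0,0,0.154],100]
    - [[-0.4,-4.7,0],[0,0,0],45]
    - [[-0.4,-4.7,0],[0,0,0],45]
    - [[-0.4,-4.7,0],[0,0,0],45]
    - [[-0.4,-4.7,0],[0,0,0],45]
    - [[-0.4,-4.7,0],[0,0,0],45]
    - [[-0.4,-4.7,0],[0,0,0],45]
    - [[-0.4,-4.7,0],[0,0,0],45]
    - [[-0.4,-4.7,0],[0,0,0],45]
    - [[-0.4,-4.7,0],[0,0,0],45]
    - [[-0.4,-4.7,0],[0,0,0],45]
    - [[-0.4,-4.7,0],[0,0,0],45]
    - [[-0.4,-4.7,0],[0,0,0],45]
    - [[0,0,0],[0,0,0],45]
    - [[0,0,0],[0,0,0],45]

```text
time: 2.48
ee_pos: [0.4027, -0.0284, 0.3223]
eef_rot: [0.984, -0.178, -0.0, 0.0]
ft_force: [-0.0, -1.2, -0.8]
width: 0.0389
grip_force: 0.0
```

```bash
python3 - <<'E'
from h import *
import pickle
c=snap('wrist','w1.png');c['image']=c['image'];pickle.dump(c,open('w1.pkl','wb'))
print(np.round(c['cam_to_world'],3).tolist(),c['vertical_fov'])
s=r.read_state();print(s['ee_pos'],s['eef_rot'],s['ft_force'],s['width'])
E
```

```text
[[-0.351, -0.9, -0.258, 0.474], [-0.936, 0.337, 0.096, -0.054], [0.001, 0.275, -0.961, 0.485], [0.0, 0.0, 0.0, 1.0]] 61.44121319281078
[ 0.40268144 -0.02876979  0.32232464] [ 9.83875598e-01 -1.78854005e-01 -1.99229013e-04  1.09336836e-04] [ 0.04199472 -0.04214539  0.04378181] 0.03904597805620896
```

View pics/w1.png

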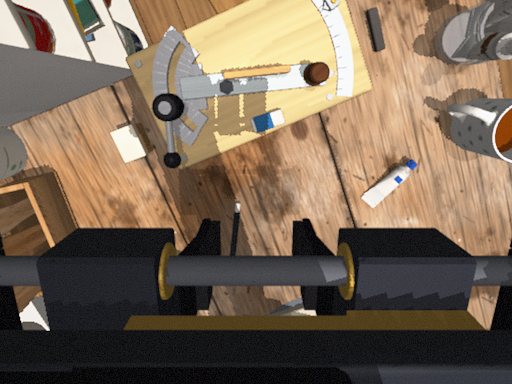

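The wrist view shows the ball at (173,159), hub (168,106), grip top (317,72), pivot (227,87) and tab around (326,4).

```bash
python3 - <<'E'
from h import *
import pickle
c=pickle.load(open('w1.pkl','rb'));t=pickle.load(open('c0.pkl','rb'))['top']
def yaw(d): return np.arctan2(d[0],-d[1]) # yaw of -y axis
for n,cc,l in(('w',c,[('hub',168,106,.086),('ball',173,159,.078),('grip',317,72,.075),('piv',227,87,.033)]),('t',t,[('hub',226,195.2,.086),('ball',215.4,223.2,.078),('grip',309.4,210.6,.075),('piv',258.8,198.6,.033),('tab',330,179.4,.03)])):
    P={k:onz(cc,u,v,z) for k,u,v,z in l}
    for k in P: print(n,k,P[k][:2].round(4))
    b=P['ball']-P['hub'];g=P['grip']-P['piv'];print(' bar ang',np.arctan2(b[1],b[0]),np.hypot(*b[:2]),'arm',yaw(g),np.hypot(*g[:2]),'hub-piv',(P['hub']-P['piv'])[:2])
    if 'tab' in P: g=P['tab']-P['piv'];print('tab',yaw(g),np.hypot(*g[:2]))
cv2.imwrite('pics/tab.png',cv2.resize(t['image'][165:225,295:345],None,fx=10,fy=10,interpolation=cv2.INTER_NEAREST))
E
```

```text
w hub [0.4977 0.0491]
w ball [0.436  0.0729]
w grip [ 0.4717 -0.1319]
w piv [ 0.4956 -0.0214]
 bar ang 2.7733139015022825 0.06612165404509981 arm -0.21268571930991478 0.11304174966167002 hub-piv [0.00210044 0.07047746]
t hub [0.4953 0.0506]
t ball [0.4339 0.0723]
t grip [ 0.4673 -0.1328]
t piv [ 0.4932 -0.0213]
t tab [ 0.5426 -0.185 ]
 bar ang 2.801606816607313 0.06507865580013145 arm -0.22779552508590087 0.11437896269230162 hub-piv [0.0020929  0.07190328]
tab 0.2932382962081338 0.17093484869295206
```

View pics/tab.png

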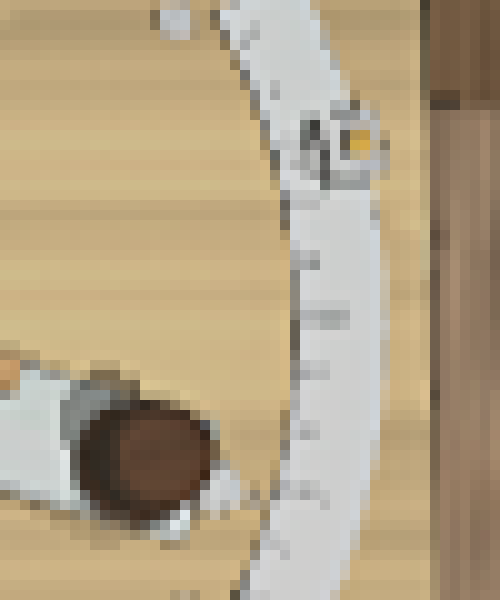

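>>> move_arm:
  targets:
    - [[-0.2,-3.5,0],[0,0,0],45]
    - [[-0.2,-3.5,0],[0,0,0],45]
    - [[-0.15,-3.6,0],[0,0,0],45]
    - [[0,0,5],[0,0,0],45]
    - [[0,0,5],[0,0,0],45]
    - [[0,0,5],[0,0,0],45]
    - [[0,0,5],[0,0,0],45]
    - [[0,0,2],[0,0,0],45]
    - [[0,0,2],[0,0,0],45]
    - [[0,0,2],[0,0,0],45]
    - [[0,0,0],[0,0,0],45]
    - [[0,0,0],[0,0,0],45]

```text
time: 4.03
ee_pos: [0.4354, 0.073, 0.0631]
eef_rot: [0.984, -0.179, 0.0, 0.0]
ft_force: [0.4, -0.9, 0.2]
width: 0.0391
grip_force: 0.0
```

```bash
python3 - <<'E'
from h import *
snap('wrist','w2.png')
E
```

```text
(no output)
```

View pics/w2.png

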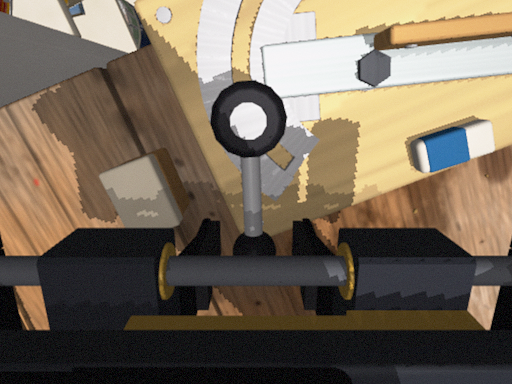

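The fork straddles the ball, which sits at (253,245). I'll push it anticlockwise along the arc.

>>> move_arm:
  targets:
    - [[0.03,0.65,0],[0,0,-0.1],45]
    - [[0.02,0.5,0],[0,0,-0.08],45]
    - [[0.02,0.5,0],[0,0,-0.08],45]
    - [[0.02,0.5,0],[0,0,-0.08],45]
    - [[0.02,0.5,0],[0,0,-0.08],45]
    - [[0.02,0.5,0],[0,0,-0.08],45]
    - [[0.02,0.5,0],[0,0,-0.08],45]
    - [[0.02,0.5,0],[0,0,-0.08],45]

```text
time: 5.08
ee_pos: [0.4354, 0.0345, 0.0639]
eef_rot: [0.988, 0.152, 0.002, -0.001]
ft_force: [2.9, 8.6, -2.0]
width: 0.0393
grip_force: 3.9
```

>>> move_arm:
  targets:
    - [[0.02,0.5,0],[0,0,-0.08],45]
    - [[0.02,0.5,0],[0,0,-0.08],45]
    - [[0.02,0.5,0],[0,0,-0.08],45]
    - [[0.02,0.5,0],[0,0,-0.08],45]
    - [[0.02,0.5,0],[0,0,-0.08],45]

```text
time: 5.7
ee_pos: [0.4467, 0.0131, 0.0637]
eef_rot: [0.938, 0.346, 0.001, -0.001]
ft_force: [-0.9, 10.4, 0.9]
width: 0.0392
grip_force: 4.3
```

>>> move_arm:
  targets:
    - [[0.02,0.5,0],[0,0,-0.08],45]
    - [[0.02,0.5,0],[0,0,-0.08],45]
    - [[0.02,0.5,0],[0,0,-0.08],45]
    - [[0.02,0.5,0],[0,0,-0.08],45]

```text
time: 6.2
ee_pos: [0.4609, 0.0, 0.0634]
eef_rot: [0.871, 0.491, 0.001, -0.001]
ft_force: [-4.8, 10.3, 2.6]
width: 0.0393
grip_force: 4.1
```

>>> move_arm:
  targets:
    - [[0.02,0.5,0],[0,0,-0.08],45]
    - [[0.02,0.5,0],[0,0,-0.08],45]
    - [[0.0,0.5,0],[0,0,-0.08],45]

```text
time: 6.58
ee_pos: [0.4737, -0.0068, 0.0631]
eef_rot: [0.806, 0.591, -0.0, -0.001]
ft_force: [-6.1, 7.6, 2.3]
width: 0.0392
grip_force: 4.2
```

>>> move_arm:
  targets:
    - [[0,-0.5,0],[0,0,0],45]
    - [[0,-0.3,0],[0,0,0],45]
    - [[0,0,0],[0,0,0],45]
    - [[0,0,-3],[0,0,0],45]
    - [[0,0,-5],[0,0,0],45]
    - [[0,0,-5],[0,0,0],45]
    - [[0,0,-5],[0,0,0],60]
    - [[-4,2,0],[0,0,0],60]
    - [[-4,2,0],[0,0,0],60]
    - [[-4,2,0],[0,0,0],60]
    - [[-4,2,0],[0,0,0],60]
    - [[-4,1.5,0],[0,0,0],60]
    - [[0,0,0],[0,0,0],60]
    - [[0,0,0],[0,0,0],60]

```text
time: 8.32
ee_pos: [0.4965, -0.2248, 0.2426]
eef_rot: [0.807, 0.59, 0.0, -0.0]
ft_force: [0.9, 0.2, 0.4]
width: 0.052
grip_force: 0.0
```

```bash
python3 - <<'E'
from h import *
import pickle
c=snap('wrist','w3.png');pickle.dump(c,open('w3.pkl','wb'))
s=r.read_state();print(s['ee_pos'],s['eef_rot'],s['ft_force'],s['width'])
cv2.imwrite('pics/w3c.png',cv2.resize(c['image'][:260],None,fx=1.56,fy=1.56))
E
```

```text
[ 0.49662794 -0.22431977  0.24275121] [8.07148777e-01 5.90348056e-01 1.41544868e-04 6.29384526e-05] [ 1.01769289  0.777382   -0.36915122] 0.052206069649330354
```

View pics/w3c.png

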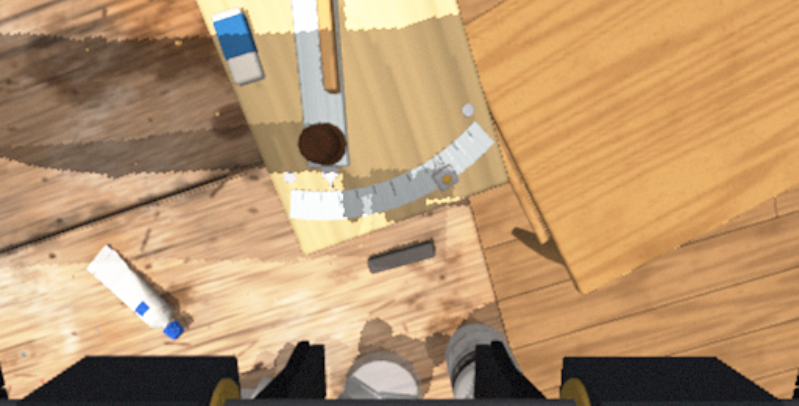

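The tab's yellow mark is at about (286,115) in full-resolution pixels, the grip top at (206,92) and the pointer tip near (212,119).

```bash
python3 - <<'E'
from h import *
import pickle
c=pickle.load(open('w3.pkl','rb'));t=pickle.load(open('c0.pkl','rb'))['top']
piv=np.array([.4985,-.0248])
def cen(cc,roi,lo,hi):
    h=cv2.cvtColor(cc['image'],cv2.COLOR_BGR2HSV);x0,x1,y0,y1=roi
    m=cv2.inRange(h,lo,hi)[y0:y1,x0:x1];n,_,st,ce=cv2.connectedComponentsWithStats(m);i=1+np.argmax(st[1:,4]);return ce[i]+[x0,y0],st[i]
def rep(n,p):
    d=p[:2]-piv;print(n,p[:2].round(4),'yaw',np.arctan2(d[0],-d[1]).round(4),'r',np.hypot(*d).round(4))
for nm,cc,r1,r2 in(('w',c,(278,295,107,124),(185,228,70,110)),('t',t,(325,335,173,185),(295,320,200,220))):
    y,s=cen(cc,r1,(12,120,90),(30,255,255));print(nm,y,s);rep('mark',onz(cc,*y,.0305))
    g,s=cen(cc,r2,(0,50,15),(15,255,110));print(g,s);rep('grip',onz(cc,*g,.072))
rep('tip',onz(c,212.5,119.5,.023));rep('tiptop',onz(t,320.8,214.8,.023))
# wrist re-est. of knob/pivot not visible
E
```

```text
w [286.13636364 114.68181818] [ 6  5  5  6 22]
mark [ 0.546  -0.1851] yaw 0.2878 r 0.1672
[206.26582278  91.87658228] [  6   9  32  27 632]
grip [ 0.474  -0.1363] yaw -0.2165 r 0.1142
t [330.5 178.5] [5 5 2 2 4]
mark [ 0.5447 -0.186 ] yaw 0.2788 r 0.1677
[309.1637931  210.61206897] [  8   5  13  13 116]
grip [ 0.4674 -0.1326] yaw -0.2807 r 0.1122
tip [ 0.4634 -0.1651] yaw -0.2449 r 0.1446
tiptop [ 0.4602 -0.1663] yaw -0.2641 r 0.1466
```

>>> move_arm:
  targets:
    - [[3.9,-2.6,0],[0,0,0],60]
    - [[3.8,-2.6,0],[0,0,-0.06],60]
    - [[0,0,0],[0,0,0],60]
    - [[0,0,5],[0,0,0],60]
    - [[0,0,5],[0,0,0],60]
    - [[0,0,3.7],[0,0,0],60]
    - [[0,0,3],[0,0,0],60]
    - [[0,0,2],[0,0,0],60]
    - [[0,0,2],[0,0,0],60]
    - [[0,0,0],[0,0,0],60]
    - [[0,0,0],[0,0,0],60]

```text
time: 9.75
ee_pos: [0.4709, -0.1363, 0.0364]
eef_rot: [0.789, 0.614, 0.0, 0.0]
ft_force: [0.1, 0.1, -0.0]
width: 0.0523
grip_force: 0.0
```

>>> move_arm:
  targets:
    - [[0,0,0],[0,0,0],10]
    - [[0,0,0],[0,0,0],10]
    - [[0,0,0],[0,0,0],10]
    - [[0,0,0],[0,0,0],10]
    - [[0,0,0],[0,0,0],10]
  grip_force: 15

```text
time: 10.38
ee_pos: [0.4702, -0.1364, 0.0355]
eef_rot: [0.789, 0.614, -0.0, -0.0]
ft_force: [0.9, -0.3, -0.6]
width: 0.0244
grip_force: 13.0
```

>>> move_arm:
  targets:
    - [[0.001,0.148,0],[0,0,-0.0125],10]
    - [[0.001,0.148,0],[0,0,-0.0125],10]
    - [[0.001,0.148,0],[0,0,-0.0125],10]
    - [[0.001,0.148,0],[0,0,-0.0125],10]
    - [[0.001,0.148,0],[0,0,-0.0125],10]
    - [[0.001,0.148,0],[0,0,-0.0125],10]
    - [[0.001,0.148,0],[0,0,-0.0125],10]
    - [[0.001,0.148,0],[0,0,-0.0125],10]
    - [[0.001,0.148,0],[0,0,-0.0125],10]
    - [[0.001,0.148,0],[0,0,-0.0125],10]

```text
time: 11.62
ee_pos: [0.4849, -0.1392, 0.0355]
eef_rot: [0.749, 0.662, -0.0, 0.0]
ft_force: [-2.8, -1.4, -1.0]
width: 0.0242
grip_force: 12.9
```

>>> move_arm:
  targets:
    - [[0.002,0.236,0],[0,0,-0.02],10]
    - [[0.002,0.236,0],[0,0,-0.02],10]
    - [[0.002,0.236,0],[0,0,-0.02],10]
    - [[0.002,0.236,0],[0,0,-0.02],10]
    - [[0.002,0.236,0],[0,0,-0.02],10]
    - [[0.002,0.236,0],[0,0,-0.02],10]
    - [[0.002,0.236,0],[0,0,-0.02],10]
    - [[0.002,0.236,0],[0,0,-0.02],10]

```text
time: 12.62
ee_pos: [0.5039, -0.14, 0.0356]
eef_rot: [0.694, 0.72, -0.0, 0.0]
ft_force: [-1.9, -1.7, -1.7]
width: 0.0245
grip_force: 12.7
```

>>> move_arm:
  targets:
    - [[0.002,0.236,0],[0,0,-0.02],10]
    - [[0.002,0.236,0],[0,0,-0.02],10]
    - [[0.002,0.236,0],[0,0,-0.02],10]
    - [[0.002,0.236,0],[0,0,-0.02],10]
    - [[0.002,0.236,0],[0,0,-0.02],10]
    - [[0.002,0.236,0],[0,0,-0.02],10]
    - [[0.002,0.236,0],[0,0,-0.02],10]
    - [[0,0,0],[0,0,0],10]
    - [[0,0,0],[0,0,0],10]

```text
time: 13.75
ee_pos: [0.5205, -0.1382, 0.0357]
eef_rot: [0.642, 0.766, 0.0, 0.0]
ft_force: [0.8, -3.3, -4.1]
width: 0.0242
grip_force: 12.3
```

>>> move_arm:
  targets:
    - [[0.002,0.212,0],[0,0,-0.018],10]
    - [[0.002,0.212,0],[0,0,-0.018],10]
    - [[0.002,0.212,0],[0,0,-0.018],10]
    - [[0.002,0.212,0],[0,0,-0.018],10]
    - [[0.002,0.212,0],[0,0,-0.018],10]
    - [[0,0,0],[0,0,0],10]
    - [[0,0,0],[0,0,0],10]

```text
time: 14.62
ee_pos: [0.5308, -0.1358, 0.0356]
eef_rot: [0.607, 0.795, 0.0, 0.0]
ft_force: [0.6, -2.5, -2.9]
width: 0.0243
grip_force: 12.4
```

>>> move_arm:
  targets:
    - [[0,0,0],[0,0,0],55]
    - [[0,0,0],[0,0,0],55]
    - [[0,0,0],[0,0,0],55]
    - [[0,0,-4],[0,0,0],55]
    - [[0,0,-5],[0,0,0],55]
    - [[-4,0,-5],[0,0,0],55]
    - [[-4,0,-2],[0,0,0],55]
    - [[0,0,0],[0,0,0],55]
    - [[0,0,0],[0,0,0],55]

```text
time: 15.75
ee_pos: [0.551, -0.2112, 0.1938]
eef_rot: [0.607, 0.795, 0.0, -0.001]
ft_force: [0.9, 0.4, 0.3]
width: 0.0478
grip_force: 0.0
```

```bash
python3 - <<'E'
from h import *
import pickle
c=snap('wrist','w4.png');pickle.dump(c,open('w4.pkl','wb'))
s=r.read_state();print(s['ee_pos'],s['eef_rot'],s['width'])
p=proj(c,[.545,-.1855,.03]).astype(int);print(p)
x,y=max(p[0]-70,0),max(p[1]-60,0);print(x,y)
cv2.imwrite('pics/w4c.png',cv2.resize(c['image'][y:y+110,x:x+140],None,fx=5,fy=5,interpolation=cv2.INTER_CUBIC))
E
```

```text
[ 0.55093465 -0.21064705  0.19368307] [ 6.06449624e-01  7.95121644e-01  1.02934518e-04 -6.43251574e-04] 0.047944169315492315
[256 143]
186 83
```

View pics/w4c.png

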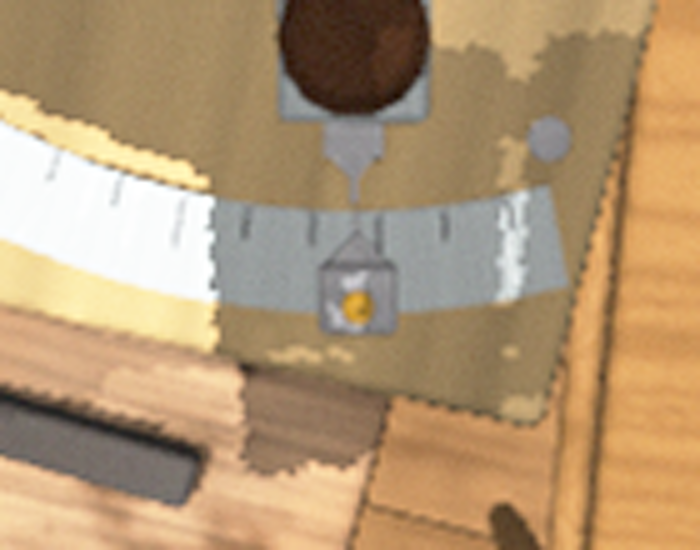

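The pointer (353,203) and tab tip (357,233) line up to within about 1 mm. Next I'll go back to the ball to clamp.

>>> move_arm:
  targets:
    - [[0,0,0],[0,0,0.154],45]
    - [[0,0,0],[0,0,0.154],45]
    - [[0,0,0],[0,0,0.154],45]
    - [[0,0,0],[0,0,0.154],45]
    - [[0,0,0],[0,0,0.154],45]
    - [[3.5,-4.4,0],[0,0,0],45]
    - [[3.5,-4.4,0],[0,0,0],45]
    - [[3.5,-4.4,0],[0,0,0],45]
    - [[3.4,-4.3,0],[0,0,0],45]
    - [[0,0,0],[0,0,0],45]
    - [[0,0,0],[0,0,0],45]

```text
time: 17.18
ee_pos: [0.4648, -0.0058, 0.1941]
eef_rot: [0.861, 0.509, -0.0, 0.0]
ft_force: [0.1, -1.1, -0.6]
width: 0.0391
grip_force: 0.0
```

```bash
python3 - <<'E'
from h import *
c=snap('wrist','w5.png')
print(proj(c,[.4655,-.0042,.078]),proj(c,[.497,.0525,.086]))
E
```

```text
[255.01888118 179.92384701] [255.26082551 105.33308479]
```

View pics/w5.png

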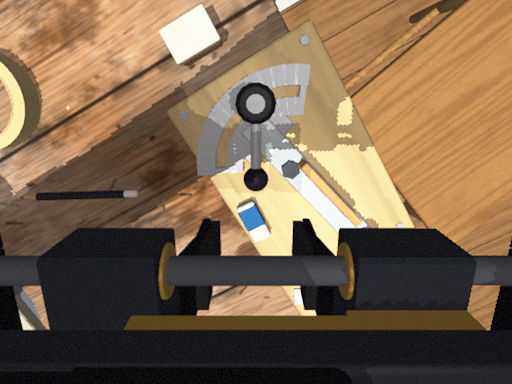

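>>> move_arm:
  targets:
    - [[0,0,5],[0,0,0],45]
    - [[0,0,4],[0,0,0],45]
    - [[0,0,2.1],[0,0,0],45]
    - [[0,0,2],[0,0,0],45]
    - [[0,0,0],[0,0,0],45]
    - [[0.02,-0.5,0],[0,0,0.08],45]
    - [[0.02,-0.5,0],[0,0,0.08],45]
    - [[0.01,-0.3,0],[0,0,0.05],45]

```text
time: 18.23
ee_pos: [0.4565, 0.0007, 0.0646]
eef_rot: [0.91, 0.414, 0.002, 0.001]
ft_force: [8.8, -3.2, -5.8]
width: 0.0386
grip_force: 4.5
```

>>> move_arm:
  targets:
    - [[0.01,-0.26,0],[0,0,0.04],45]
    - [[0.01,-0.26,0],[0,0,0.04],45]
    - [[0.01,-0.26,0],[0,0,0.04],45]

```text
time: 18.6
ee_pos: [0.4513, 0.0056, 0.0646]
eef_rot: [0.933, 0.359, 0.002, 0.001]
ft_force: [7.5, -4.5, -5.8]
width: 0.0395
grip_force: 4.6
```

>>> move_arm:
  targets:
    - [[0.01,-0.26,0],[0,0,0.04],45]
    - [[0.01,-0.26,0],[0,0,0.04],45]
    - [[0.01,-0.26,0],[0,0,0.04],45]

```text
time: 18.98
ee_pos: [0.4462, 0.0111, 0.0645]
eef_rot: [0.953, 0.302, 0.002, 0.001]
ft_force: [6.8, -7.6, -4.0]
width: 0.039
grip_force: 4.9
```

>>> move_arm:
  targets:
    - [[0.01,-0.26,0],[0,0,0.04],45]
    - [[0.01,-0.26,0],[0,0,0.04],45]
    - [[0.01,-0.26,0],[0,0,0.04],45]

```text
time: 19.35
ee_pos: [0.4418, 0.0173, 0.0644]
eef_rot: [0.97, 0.244, 0.001, 0.001]
ft_force: [4.3, -9.2, -1.6]
width: 0.0392
grip_force: 5.2
```

>>> move_arm:
  targets:
    - [[0.01,-0.26,0],[0,0,0.04],45]
    - [[0.01,-0.26,0],[0,0,0.04],45]
    - [[0.01,-0.26,0],[0,0,0.04],45]

```text
time: 19.73
ee_pos: [0.4381, 0.024, 0.0643]
eef_rot: [0.983, 0.185, 0.0, 0.002]
ft_force: [2.5, -12.1, -0.9]
width: 0.0388
grip_force: 5.6
```

>>> move_arm:
  targets:
    - [[0.01,-0.26,0],[0,0,0.04],45]
    - [[0.01,-0.26,0],[0,0,0.04],45]

```text
time: 19.98
ee_pos: [0.4361, 0.0287, 0.0642]
eef_rot: [0.989, 0.146, 0.0, 0.002]
ft_force: [-0.0, -13.2, 2.0]
width: 0.0392
grip_force: 5.9
```

>>> move_arm:
  targets:
    - [[0.01,-0.26,0],[0,0,0.04],45]

```text
time: 20.1
ee_pos: [0.4352, 0.0311, 0.0641]
eef_rot: [0.992, 0.126, -0.0, 0.002]
ft_force: [-1.3, -12.4, 2.6]
width: 0.0389
grip_force: 6.1
```

>>> move_arm:
  targets:
    - [[0.01,-0.26,0],[0,0,0.04],45]
    - [[0.01,-0.26,0],[0,0,0.04],45]

```text
time: 20.35
ee_pos: [0.4337, 0.0359, 0.064]
eef_rot: [0.996, 0.086, -0.001, 0.002]
ft_force: [-2.6, -14.2, 4.3]
width: 0.0393
grip_force: 6.4
```

>>> move_arm:
  targets:
    - [[0.01,-0.26,0],[0,0,0.04],45]

```text
time: 20.48
ee_pos: [0.4331, 0.0385, 0.0639]
eef_rot: [0.998, 0.066, -0.001, 0.002]
ft_force: [-5.8, -13.5, 5.6]
width: 0.039
grip_force: 6.6
```

```bash
cat > tq.py <<'E'
import numpy as np
def tq(x,y,qx,qy,fx,fy,s=1,k=(.497,.0525)):
    a=2*np.arctan2(qy,qx);Y=np.array([np.sin(a),-np.cos(a)])
    b=np.array([x,y])+s*.0083*Y;d=b-k
    return np.round([np.arctan2(d[1],d[0])%6.283,np.hypot(*d)*1e3,a-(np.arctan2(d[1],d[0])%6.283-np.pi),(d[0]*-fy+d[1]*fx)/.065],3)
if __name__=='__main__':
    for v in [(.4354,.0345,.988,.152,2.9,8.6,-1),(.4467,.0131,.938,.346,-.9,10.4,-1),(.4609,0,.871,.491,-4.8,10.3,-1),(.4737,-.0068,.806,.591,-6.1,7.6,-1),
    (.4565,.0007,.91,.414,8.8,-3.2),(.4513,.0056,.933,.359,7.5,-4.5),(.4462,.0111,.953,.302,6.8,-7.6),(.4418,.0173,.97,.244,4.3,-9.2),(.4381,.024,.983,.185,2.5,-12.1),(.4361,.0287,.989,.146,0,-13.2),(.4352,.0311,.992,.126,-1.3,-12.4),(.4337,.0359,.996,.086,-2.6,-14.2),(.4331,.0385,.998,.066,-5.8,-13.5)]: print(tq(*v))
E
python3 - <<'E'
import runpy;runpy.run_path('tq.py',run_name='__main__')
E
python3 -c "
from h import *
s=r.read_state();print(s['ft_force'],s['torque'],s['ee_pos'])"
```

```text
[ 3.297 64.883  0.149  8.03 ]
[ 3.678 64.778  0.171  9.369]
[ 3.981 64.729  0.187 10.405]
[ 4.21  64.816  0.197  8.981]
[ 4.173 66.712 -0.178 -9.437]
[ 4.065 66.53  -0.188 -8.901]
[  3.95   66.63   -0.194 -10.422]
[  3.834  66.605  -0.199 -10.069]
[  3.717  66.601  -0.203 -11.796]
[  3.639  66.56   -0.204 -11.88 ]
[  3.599  66.585  -0.205 -10.805]
[  3.522  66.654  -0.208 -12.527]
[  3.482  66.624  -0.208 -11.061]
[ -5.80362593 -13.463576     5.59311033] [-3.1701941   1.07078212 -0.20250043] [0.43310503 0.03845309 0.06394312]
```

>>> move_arm:
  targets:
    - [[-0.05,-0.26,0],[0,0,0],45]
    - [[-0.04,-0.26,0],[0,0,0],45]
    - [[-0.03,-0.26,0],[0,0,0],45]

```text
time: 20.85
ee_pos: [0.43, 0.0459, 0.0636]
eef_rot: [0.998, 0.067, -0.002, 0.002]
ft_force: [-7.4, -13.5, 4.2]
width: 0.0394
grip_force: 6.4
```

>>> move_arm:
  targets:
    - [[-0.01,-0.26,0],[0,0,0],45]
    - [[0.01,-0.26,0],[0,0,0.02],45]
    - [[0.01,-0.26,0],[0,0,0.04],45]

```text
time: 21.22
ee_pos: [0.4288, 0.0539, 0.0633]
eef_rot: [0.999, 0.036, -0.002, 0.002]
ft_force: [-6.3, -11.9, 3.0]
width: 0.0393
grip_force: 5.9
```

```bash
python3 -c "
from h import *
from tq import tq
s=r.read_state();p=s['ee_pos'];q=s['eef_rot'];f=s['ft_force'];print(tq(p[0],p[1],q[0],q[1],f[0],f[1]),f,s['time'])"
```

```text
[ 3.2420e+00  6.7906e+01 -2.8000e-02 -1.1731e+01] [ -6.32506084 -11.926636     3.04680406] 21.225
```

>>> move_arm:
  targets:
    - [[0.06,-0.26,0],[0,0,0.04],45]
    - [[0.06,-0.26,0],[0,0,0.04],45]
    - [[0.01,-0.26,0],[0,0,0.04],45]

```text
time: 21.6
ee_pos: [0.4295, 0.062, 0.0632]
eef_rot: [1.0, -0.024, -0.002, 0.002]
ft_force: [-7.6, -12.1, 3.8]
width: 0.0394
grip_force: 5.9
```

```bash
cat > q.py <<'E'
from h import *
from tq import tq
s=r.read_state();p=s['ee_pos'];q=s['eef_rot'];f=s['ft_force'];print(tq(p[0],p[1],q[0],q[1],f[0],f[1]),f.round(1))
E
python3 q.py
```

```text
[ 3.1240e+00  6.7891e+01 -3.0000e-02 -1.2780e+01] [ -7.6 -12.1   3.8]
```

>>> move_arm:
  targets:
    - [[0.01,-0.26,0],[0,0,0.04],45]
    - [[0.01,-0.26,0],[0,0,0.04],45]
    - [[0.01,-0.26,0],[0,0,0.04],45]

```text
time: 21.98
ee_pos: [0.4309, 0.07, 0.0633]
eef_rot: [0.996, -0.084, -0.002, 0.002]
ft_force: [-6.0, -10.7, 0.9]
width: 0.0389
grip_force: 5.7
```

```bash
python3 q.py
```

```text
[ 3.0040e+00  6.8127e+01 -3.0000e-02 -1.2017e+01] [ -6.  -10.7   0.9]
```

>>> move_arm:
  targets:
    - [[0.06,-0.26,0],[0,0,0.04],45]
    - [[0.06,-0.26,0],[0,0,0.04],45]
    - [[0.06,-0.26,0],[0,0,0.04],45]

```text
time: 22.35
ee_pos: [0.4334, 0.0773, 0.063]
eef_rot: [0.99, -0.143, -0.002, 0.002]
ft_force: [-10.8, -10.4, 6.0]
width: 0.0395
grip_force: 6.4
```

```bash
python3 q.py
```

```text
[ 2.8910e+00  6.8088e+01 -3.7000e-02 -1.3376e+01] [-10.8 -10.4   6. ]
```

>>> move_arm:
  targets:
    - [[0.02,-0.26,0],[0,0,0.04],45]
    - [[0.02,-0.26,0],[0,0,0.04],45]

```text
time: 22.6
ee_pos: [0.4354, 0.0822, 0.0631]
eef_rot: [0.983, -0.183, -0.002, 0.002]
ft_force: [-8.8, -9.9, 5.2]
width: 0.0397
grip_force: 6.4
```

```bash
python3 q.py
```

```text
[ 2.8130e+00  6.8206e+01 -3.9000e-02 -1.2808e+01] [-8.8 -9.9  5.2]
```

>>> move_arm:
  targets:
    - [[0,-0.26,0],[0,0,0.04],45]
    - [[0,-0.26,0],[0,0,0.04],45]
    - [[0,-0.26,0],[0,0,0.04],45]

```text
time: 22.98
ee_pos: [0.4391, 0.0893, 0.0632]
eef_rot: [0.97, -0.241, -0.002, 0.002]
ft_force: [-6.3, -9.4, 1.6]
width: 0.0393
grip_force: 6.2
```

```bash
python3 q.py
```

```text
[ 2.6970e+00  6.8456e+01 -4.2000e-02 -1.1835e+01] [-6.3 -9.4  1.6]
```

>>> move_arm:
  targets:
    - [[0,-0.26,0],[0,0,0.04],45]
    - [[0,-0.26,0],[0,0,0.04],45]

```text
time: 23.22
ee_pos: [0.4419, 0.0936, 0.0632]
eef_rot: [0.96, -0.28, -0.001, 0.002]
ft_force: [-5.2, -11.5, 0.2]
width: 0.0393
grip_force: 6.2
```

```bash
python3 q.py
```

```text
[ 2.6220e+00  6.8620e+01 -4.8000e-02 -1.3268e+01] [ -5.2 -11.5   0.2]
```

```bash
sed -i 's/    return np.round/    c=d*.065\/np.hypot(*d)+s*.011*Y\n    return np.round/; s/(d\[0\]\*-fy+d\[1\]\*fx)/(c[0]*-fy+c[1]*fx)/' tq.py; python3 tq.py; python3 - <<'E'
from tq import tq
for v in [(.43,.0459,.998,.067,-7.4,-13.5),(.4288,.0539,.999,.036,-6.3,-11.9),(.4295,.062,1,-.024,-7.6,-12.1),(.4309,.07,.996,-.084,-6,-10.7),(.4334,.0773,.99,-.143,-10.8,-10.4),(.4354,.0822,.983,-.183,-8.8,-9.9),(.4391,.0893,.97,-.241,-6.3,-9.4),(.4419,.0936,.96,-.28,-5.2,-11.5)]: print(tq(*v))
E
```

```text
[ 3.297 64.883  0.149  8.95 ]
[ 3.678 64.778  0.171 10.428]
[ 3.981 64.729  0.187 11.52 ]
[ 4.21  64.816  0.197  9.922]
[ 4.173 66.712 -0.178 -9.765]
[ 4.065 66.53  -0.188 -9.128]
[  3.95   66.63   -0.194 -10.367]
[ 3.834 66.605 -0.199 -9.731]
[  3.717  66.601  -0.203 -11.163]
[  3.639  66.56   -0.204 -10.956]
[ 3.599 66.585 -0.205 -9.81 ]
[  3.522  66.654  -0.208 -11.371]
[ 3.482 66.624 -0.208 -9.518]
[  3.363  67.538  -0.087 -10.   ]
[ 3.2430e+00  6.7952e+01 -2.9000e-02 -9.9930e+00]
[ 3.1240e+00  6.7909e+01 -3.0000e-02 -1.1047e+01]
[ 3.0040e+00  6.8130e+01 -3.1000e-02 -1.0722e+01]
[ 2.8920e+00  6.8065e+01 -3.7000e-02 -1.1494e+01]
[ 2.8140e+00  6.8217e+01 -4.0000e-02 -1.1419e+01]
[ 2.6970e+00  6.8451e+01 -4.2000e-02 -1.0999e+01]
[ 2.6220e+00  6.8633e+01 -4.8000e-02 -1.2868e+01]
```

The corrected torque (about 10.3 N) shows the knob has been free up to now. I'll continue until it reads about 15.5 N.

>>> move_arm:
  targets:
    - [[0.01,-0.26,0],[0,0,0.04],45]
    - [[0.01,-0.26,0],[0,0,0.04],45]

```text
time: 23.48
ee_pos: [0.4449, 0.0971, 0.0632]
eef_rot: [0.949, -0.316, -0.001, 0.002]
ft_force: [-6.0, -12.5, 1.4]
width: 0.0393
grip_force: 6.5
```

```bash
python3 q.py
```

```text
[ 2.5550e+00  6.8540e+01 -5.8000e-02 -1.4191e+01] [ -6.  -12.5   1.4]
```

>>> move_arm:
  targets:
    - [[0.01,-0.26,0],[0,0,0.04],45]
    - [[0.01,-0.26,0],[0,0,0.04],45]

```text
time: 23.72
ee_pos: [0.4473, 0.1, 0.0627]
eef_rot: [0.939, -0.343, -0.001, 0.003]
ft_force: [-4.8, -12.8, 6.6]
width: 0.039
grip_force: 6.5
```

```bash
python3 q.py
```

```text
[ 2.5000e+00  6.8716e+01 -5.9000e-02 -1.3934e+01] [ -4.8 -12.8   6.6]
```

>>> move_arm:
  targets:
    - [[0.01,-0.26,0],[0,0,0.04],45]
    - [[0.01,-0.26,0],[0,0,0.04],45]

```text
time: 23.98
ee_pos: [0.4496, 0.1027, 0.0619]
eef_rot: [0.928, -0.372, -0.002, 0.004]
ft_force: [-5.5, -13.5, 6.1]
width: 0.0394
grip_force: 6.6
```

```bash
python3 q.py; python3 -c "
from h import *
print(r.read_state()['joint_positions'].round(2))"
```

```text
[ 2.4480e+00  6.9055e+01 -6.9000e-02 -1.4800e+01] [ -5.5 -13.5   6.1]
[-0.68  0.14  0.38  2.07 -0.06  0.95 -2.6 ]
```

>>> move_arm:
  targets:
    - [[0,-0.27,0],[0,0,-0.02],45]
    - [[0,-0.27,0],[0,0,-0.02],45]

```text
time: 24.22
ee_pos: [0.452, 0.1077, 0.0615]
eef_rot: [0.936, -0.352, -0.004, 0.004]
ft_force: [-11.1, -10.1, 8.9]
width: 0.0393
grip_force: 7.7
```

```bash
python3 q.py; python3 -c "
from h import *
print(r.read_state()['joint_positions'].round(3))"
```

```text
[ 2.3720e+00  7.0302e+01  5.1000e-02 -1.4703e+01] [-11.1 -10.1   8.9]
[-0.678  0.154  0.369  2.06  -0.065  0.95  -2.564]
```

>>> move_arm:
  targets:
    - [[0.05,-0.27,0],[0,0,0],45]
    - [[0.06,-0.27,0],[0,0,0],45]

```text
time: 24.48
ee_pos: [0.455, 0.1109, 0.0608]
eef_rot: [0.936, -0.352, -0.005, 0.005]
ft_force: [-15.9, -8.4, 8.6]
width: 0.0393
grip_force: 8.3
```

```bash
python3 q.py
```

```text
[  2.309  70.538   0.112 -16.355] [-15.9  -8.4   8.6]
```

>>> move_arm:
  targets:
    - [[0,0.4,0],[0,0,0],45]
    - [[0,0.4,0],[0,0,0],45]
    - [[0,0,0],[0,0,0],45]

```text
time: 24.85
ee_pos: [0.4534, 0.107, 0.0618]
eef_rot: [0.936, -0.352, -0.001, 0.002]
ft_force: [-0.5, -0.9, 0.2]
width: 0.039
grip_force: 0.0
```

>>> move_arm:
  targets:
    - [[0,0,-3],[0,0,0],45]
    - [[0,0,-5],[0,0,0],45]
    - [[0,0,-5],[0,0,0],45]
    - [[0,0,-5],[0,0,0],45]
    - [[0,5,0],[0,0,-0.15],45]
    - [[0,5,0],[0,0,-0.15],45]
    - [[0,5,0],[0,0,-0.15],45]
    - [[0,4,0],[0,0,-0.15],45]
    - [[0,4,0],[0,0,-0.15],45]
    - [[0,0,0],[0,0,0],45]
    - [[0,0,0],[0,0,0],45]

```text
time: 26.22
ee_pos: [0.3625, -0.0992, 0.2151]
eef_rot: [1.0, 0.017, -0.003, -0.001]
ft_force: [0.1, 0.9, 0.2]
width: 0.0389
grip_force: 0.0
```

```bash
python3 - <<'E'
from h import *
c=snap('wrist','w6.png')
s=r.read_state();print(s['ee_pos'],s['ft_force'])
print(proj(c,[.545,-.1855,.03]))
cv2.imwrite('pics/w6c.png',cv2.resize(c['image'][:250],None,fx=1.56,fy=1.56,interpolation=cv2.INTER_CUBIC))
E
```

```text
[ 0.36246489 -0.09896885  0.21498465] [-0.40754918  0.70142826  0.9783993 ]
[355.11379053 -21.8735381 ]
```

View pics/w6c.png

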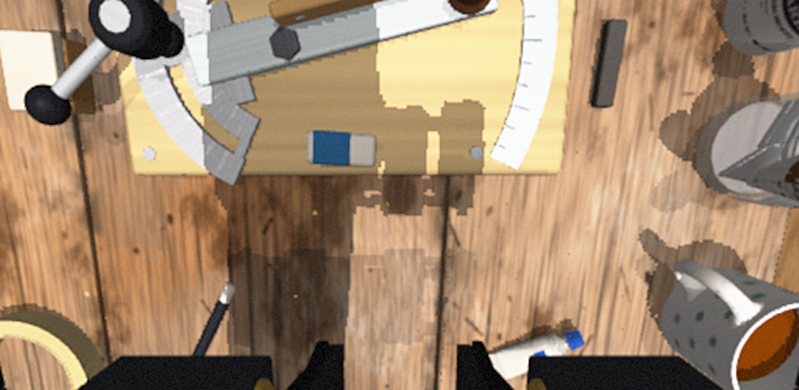

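The ball (48,104) is turned towards the sanding block, which hasn't been touched, and the eraser and pastel are in place. The tab is out of frame, so I'll shift over to check alignment numerically.

>>> move_arm:
  targets:
    - [[4,2,-1],[0,0,0],45]
    - [[4,2,-1],[0,0,0],45]
    - [[3,2,-1],[0,0,0],45]
    - [[0,0,0],[0,0,0],45]
    - [[0,0,0],[0,0,0],45]

```text
time: 26.9
ee_pos: [0.4741, -0.1549, 0.2433]
eef_rot: [1.0, 0.018, -0.004, -0.001]
ft_force: [0.7, 0.5, 0.2]
width: 0.0395
grip_force: 0.0
```

```bash
python3 - <<'E'
from h import *
import pickle
a=pickle.load(open('w4.pkl','rb'));b=snap('wrist','w7.png')
def cen(cc,p,w,lo,hi):
    x,y=int(p[0]),int(p[1]);x0,y0=max(x-w,0),max(y-w,0)
    m=cv2.inRange(cv2.cvtColor(cc['image'],cv2.COLOR_BGR2HSV),lo,hi)[y0:y+w,x0:x+w]
    n,_,st,ce=cv2.connectedComponentsWithStats(m);i=1+np.argmax(st[1:,4]);return ce[i]+[x0,y0],st[i]
piv=np.array([.4995,-.022])
for c in(a,b):
    res=[]
    for P,w,lo,hi in(([.545,-.1855,.0305],14,(12,110,60),(32,255,255)),([.5315,-.1355,.075],30,(0,50,10),(14,255,110))):
        u=proj(c,P);ce,st=cen(c,u,w,lo,hi);p=onz(c,*ce,P[2])[:2];d=p-piv;print(u.round(),ce.round(1),st,p.round(4),np.arctan2(d[0],-d[1]).round(4))
E
```

```text
[256. 144.] [257.1 144.1] [13 11  6  7 29] [ 0.5461 -0.1853] 0.2779
[256.  90.] [256.4  89.9] [ 16  15  30  31 700] [ 0.5316 -0.1353] 0.276
[286.  98.] [286.   97.1] [12 12  5  6 24] [ 0.5458 -0.1851] 0.2769
[239. 111.] [240.3 109.2] [ 19  15  26  27 512] [ 0.5333 -0.1365] 0.2874
```

```bash
python3 -c "
from h import *
print(r.close_job())"
```

```text
the job is handed in; nothing more can be done
None
```

I handed the job in at about 27 s: the arm was freed and swung to within about 0.01 rad of the index tab by camera, then clamped again to an estimated 5–6 N above the free push (sensor noise about ±1 N), with the gripper clear; the system gave no verdict.

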